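# Fit the tool board's keyhole hooks and set it under the punch

## Robot

A 6-joint arm with a two-finger parallel gripper is mounted at the origin on the work surface. World frame = base frame: x ahead of the robot, y to its left, z up, the work surface at z = 0. Lengths are in m, angles in rad, forces in N, time in s.
With the tool pointing down it reaches from about 0.35 to 0.725 m from the base axis. Payload 6 kg.
Tool frame: the origin (TCP) lies at the very end of the fingers, on their centre line; the grasp point (between the pads) lies 19 mm behind it; z points along the fingers, y is the line along which they close (so a half turn about z gives the same grasp; the last joint's range is limited). The gripper opens to 85 mm and grips with 20 to 120 N. Pads are 22 mm wide; open, the fingers measure 114 mm over their backs; the gripper's body (76 mm by 85 mm) begins 54 mm behind the grasp point. The pads swing forward as they close: fully open they stand 13 mm farther back than shut.
Start: joints at [-0.864, 0.04, 0.085, 0, -1.615, -0.334], TCP at [0.219, -0.559, 0.231] pointing down, gripper open.
Joint ranges: [-2.56, 2.56], [-1.29, 2.01], [-1.08, 1.49], [-3.29, 1.98], [-2.81, -0.18], [-2.99, 2.99]. Speed limits (rad/s): [2.57, 2.57, 3.01, 3.14, 3.14, 3.14].

## Interface

Orientations are given as a rotation vector (axis times angle).
In Python, from cell import * gives the robot as it stands. The module is installed in compiled form; this text tells all that it offers.
- The arm moves only by the tool drive_tool, never from a script. Its argument "targets" is one flat list of numbers, 5 for each row, row after row: the shift along the tool's x, y, z in cm, then the turn about the tool's z in rad, then the finger opening in cm, from 0 to 8.54. A call has 1 to 8 rows; each row is the pose to reach, as a shift and turn from the pose commanded when the call began, along the tool's axes at that moment; what a row does not reach only later rows make up. A row lasts 1/8 s, in which the tool goes at most 62.5 mm and 10.7 degrees, less where a joint would pass 70% of its speed; a pose out of reach is approached as far as the arm can. A call with a gripper value outside its range is refused whole. The fingers move at their own pace and stop on an object; the grip force is fixed at half the most. Time passes only in rows, so rows that repeat a pose let the fingers close. It gives the time, the measured TCP pose, the force, the opening and the grip force at its end, in the units of the state.
- observe(): the state, without advancing time (a new reading comes with each control period).
- read_camera(name): name is "scene" or "top" or "wrist"; returns (picture, depth): 480x640x3 uint8, blue, green, red; 480x640 float32, m along the optical axis (not along the pixel's ray), 0 where there is no reading.
- get_calibration(name): a dict with "intrinsics" (3x3 intrinsics, pixels), "rvec" (rotation vector, rad) and "tvec" (3), from world to camera coordinates, as OpenCV has them; the wrist camera has in their place "tool_from_camera" (4x4, takes a point from camera to tool coordinates, whose origin is the TCP and whose axes are the flange's). Camera axes: x right, y down, z forward; pixel columns grow to the right and rows downward; lengths in m; the calibration is good to about 2 mm. A picture is of the moment at which its call begins: read the wrist's pose just before it. get_calibration takes no time and is no camera call.
- close_job(): hands the job in; it is judged then, once.
Trained networks look in the newest picture that a camera, given by its name, has taken for a name from the list of things; names that differ only in an ending like _2 or _b are one class to them, and where a whole thing is asked for, a point or a joint stands for the part that bears it (a point fixed in the world has none). Each returns a list of dicts, best first, with "conf" (0 to 1); they miss things now and then, are a little off and sometimes report something else, mostly with a low value. They report only what shows in the picture. A call takes as long as a camera call. They do not tell look-alikes from the thing itself.
- search_frame(camera, target): "position" ([x, y, z] in m, in the coordinates of the camera as it stood for that picture, good to about 4 mm: the middle of the surface that is visible of it).
- regions_of(camera, target): "pixels" (480x640 bool, what is visible of it).
- pinpoint(camera, target): "position" ([x, y, z] in m, in the coordinates of the camera as it stood for that picture, good to about 4 mm: a listed point, or the origin of a listed thing).
The state is a dict: "t": time; "joints": joint angles; "joint_velocities": joint speeds; "joint_torque": joint torques, N m; "tcp_pos": TCP position; "ee_rot": TCP orientation; "contact_force": force on the tool from outside, world axes, zero at the start; "torque": the same for the moment, N m; "grip_width": finger opening in m; "gripper_force": force on a finger pad.
Only numpy, scipy, OpenCV 4.12 (cv2) and the standard library are available. Lean on these libraries where they do the work, as an engineer would, in place of code of your own. Each camera call takes 0.05 s, during which the arm holds its last target. There are 200 camera calls.

## Task

First clear every tin off the tool board and stand it upright in the grey tray. Then mount every aluminium hook on its own pair of screws (any pair), hook tip pointing away from the board's ledge: lower its keyholes over the screw heads and slide it towards the ledge until it is fully home, flat on the board. Last, slide the loaded board along its guides until its black dot is right under the tip of the centre punch. Leave the paint can, the bottle and the roller where they are.

Things in the scene. Friction and masses are not known exactly. Their poses are not given: they have to be found in the camera images.
- board: white tool board lying flat, 250 (x) x 250 (y) x 18 mm; origin: centre of its underside. It slides only along its own y between guide strips (about 4 N, 110 mm to +y). On its -x edge a wooden ledge along y, 20 mm wide, 30 mm above the board: pinch it to slide the board. Three pairs of screws, 85 mm apart along y; shank 7 mm, head 16 mm diameter, its underside 6.5 mm and top 9.7 mm above the board.
- pair1 (a point): point on the board's top face midway between the two screws of pair 1 (the -y one); the screws stand 40 mm from it along its +x and -x; axes as the board's (-x towards the ledge, z up).
- pair2 (a point): point on the board's top face midway between the two screws of pair 2 (the middle one); the screws stand 40 mm from it along its +x and -x; axes as the board's (-x towards the ledge, z up).
- pair3 (a point): point on the board's top face midway between the two screws of pair 3 (the +y one); the screws stand 40 mm from it along its +x and -x; axes as the board's (-x towards the ledge, z up).
- hook_a_lug (a point): aluminium tool hook, 0.14 kg, 2 or 3 identical ones present, flat on the bench, its +x within 0.5 rad of the board's. Point: centre of its lug, above the middle of the base plate (140 x, 40 y, 4 mm thick), 25 mm above the plate's underside. Lug: upright block 32 (x) x 12 (y) mm, top 46 mm above the underside; grip it across y. Over the screws this point is at x = +11 mm of the pair's point, slid home at -11.
- hook_a_tip (a point): end of that hook's tip, at the lug's top: 28 mm to +x of the plate's middle, 42 mm above its underside. Keyholes in the plate, on its centre line: entry holes 23 mm across at x = -51 and +29 mm from the middle; from each a 10 mm slot runs to +x, the screw standing at x = -29 and +51 when home (22 mm travel, 0.5 mm play at the stop). Mounted, the plate has 2.5 mm free play in height.
- tin_a_mid (a point): small plain steel tin with a paper label, upright, 46 mm diameter, 62 mm high, 0.15 kg; two or three are present, each standing on the board between the screws of a pair. Point: its centre, 31 mm above its foot; z is its axis.
- hook_b_lug (a point): aluminium tool hook, 0.14 kg, 2 or 3 identical ones present, flat on the bench, its +x within 0.5 rad of the board's. Point: centre of its lug, above the middle of the base plate (140 x, 40 y, 4 mm thick), 25 mm above the plate's underside. Lug: upright block 32 (x) x 12 (y) mm, top 46 mm above the underside; grip it across y. Over the screws this point is at x = +11 mm of the pair's point, slid home at -11.
- hook_b_tip (a point): end of that hook's tip, at the lug's top: 28 mm to +x of the plate's middle, 42 mm above its underside. Keyholes in the plate, on its centre line: entry holes 23 mm across at x = -51 and +29 mm from the middle; from each a 10 mm slot runs to +x, the screw standing at x = -29 and +51 when home (22 mm travel, 0.5 mm play at the stop). Mounted, the plate has 2.5 mm free play in height.
- tin_b_mid (a point): small plain steel tin with a paper label, upright, 46 mm diameter, 62 mm high, 0.15 kg; two or three are present, each standing on the board between the screws of a pair. Point: its centre, 31 mm above its foot; z is its axis.
- hook_c_lug (a point): aluminium tool hook, 0.14 kg, 2 or 3 identical ones present, flat on the bench, its +x within 0.5 rad of the board's. Point: centre of its lug, above the middle of the base plate (140 x, 40 y, 4 mm thick), 25 mm above the plate's underside. Lug: upright block 32 (x) x 12 (y) mm, top 46 mm above the underside; grip it across y. Over the screws this point is at x = +11 mm of the pair's point, slid home at -11.
- hook_c_tip (a point): end of that hook's tip, at the lug's top: 28 mm to +x of the plate's middle, 42 mm above its underside. Keyholes in the plate, on its centre line: entry holes 23 mm across at x = -51 and +29 mm from the middle; from each a 10 mm slot runs to +x, the screw standing at x = -29 and +51 when home (22 mm travel, 0.5 mm play at the stop). Mounted, the plate has 2.5 mm free play in height.
- tin_c_mid (a point): small plain steel tin with a paper label, upright, 46 mm diameter, 62 mm high, 0.15 kg; two or three are present, each standing on the board between the screws of a pair. Point: its centre, 31 mm above its foot; z is its axis.
- tray_in (a point): centre of the inner floor (4 mm above the bench) of a fixed grey plastic tray, outside 220 (x) x 130 (y) mm, 24 mm high, walls 4 mm; it starts empty.
- mark (a point): black dot, 8 mm diameter, on the board's top near the middle of the edge opposite the ledge: the spot to be punched next. Point at its centre; moves with the board.
- punch_tip (a point): pointed tip of a fixed centre punch, 12 mm diameter, held point down 6 mm above the board's top by a grey stand 86 mm high (punch top 99 mm above the bench) that stands just beyond the board's +x edge. At the start it is 35 to 80 mm to the board's +y of the dot, and the board can be slid to bring the dot exactly under it.
- paint_can: bystander: steel paint can, 100 mm diameter, 120 mm high, beyond the hooks; origin at its foot.
- resin_bottle: bystander: black bottle with red cap, 72 mm diameter, 150 mm high, beyond the tray; origin at its foot.
- roller: bystander: small paint roller lying beyond the hooks and the board, about 230 mm long; origin on the bench under its wire, near the middle.
There are look-alikes about, which are no part of the job. Leave any orange look-alike of the part that bears tin_c_mid alone.

How it is judged:
On the way, in this order (a step that is already met when the one before it is completed fails the run):
1. all tins stand upright in the tray (x of tin_a_mid in the frame of tray_in between -0.09 and 0.09 m and y of tin_a_mid in the frame of tray_in between -0.055 and 0.055 m and z of each of tin_a_mid, tin_b_mid, tin_c_mid in the frame of tray_in below 0.036 m and angle between each of tin_a_mid, tin_b_mid, tin_c_mid's own z axis and vertical below 0.1 rad and x of tin_b_mid in the frame of tray_in between -0.09 and 0.09 m and y of tin_b_mid in the frame of tray_in between -0.055 and 0.055 m and x of tin_c_mid in the frame of tray_in between -0.09 and 0.09 m and y of tin_c_mid in the frame of tray_in between -0.055 and 0.055 m), for 0.2 s.
2. every hook is locked on a pair of screws (((x of hook_a_lug in the frame of pair1 between -0.016 and -0.007 m and y of hook_a_lug in the frame of pair1 between -0.005 and 0.005 m and z of hook_a_lug in the frame of pair1 between 0.02 and 0.03 m and x of hook_a_tip in the frame of pair1 above 0.008 m and angle between hook_a_lug's own z axis and vertical below 0.08 rad) or (x of hook_a_lug in the frame of pair2 between -0.016 and -0.007 m and y of hook_a_lug in the frame of pair2 between -0.005 and 0.005 m and z of hook_a_lug in the frame of pair2 between 0.02 and 0.03 m and x of hook_a_tip in the frame of pair2 above 0.008 m and angle between hook_a_lug's own z axis and vertical below 0.08 rad) or (x of hook_a_lug in the frame of pair3 between -0.016 and -0.007 m and y of hook_a_lug in the frame of pair3 between -0.005 and 0.005 m and z of hook_a_lug in the frame of pair3 between 0.02 and 0.03 m and x of hook_a_tip in the frame of pair3 above 0.008 m and angle between hook_a_lug's own z axis and vertical below 0.08 rad)) and ((x of hook_b_lug in the frame of pair1 between -0.016 and -0.007 m and y of hook_b_lug in the frame of pair1 between -0.005 and 0.005 m and z of hook_b_lug in the frame of pair1 between 0.02 and 0.03 m and x of hook_b_tip in the frame of pair1 above 0.008 m and angle between hook_b_lug's own z axis and vertical below 0.08 rad) or (x of hook_b_lug in the frame of pair2 between -0.016 and -0.007 m and y of hook_b_lug in the frame of pair2 between -0.005 and 0.005 m and z of hook_b_lug in the frame of pair2 between 0.02 and 0.03 m and x of hook_b_tip in the frame of pair2 above 0.008 m and angle between hook_b_lug's own z axis and vertical below 0.08 rad) or (x of hook_b_lug in the frame of pair3 between -0.016 and -0.007 m and y of hook_b_lug in the frame of pair3 between -0.005 and 0.005 m and z of hook_b_lug in the frame of pair3 between 0.02 and 0.03 m and x of hook_b_tip in the frame of pair3 above 0.008 m and angle between hook_b_lug's own z axis and vertical below 0.08 rad)) and ((x of hook_c_lug in the frame of pair1 between -0.016 and -0.007 m and y of hook_c_lug in the frame of pair1 between -0.005 and 0.005 m and z of hook_c_lug in the frame of pair1 between 0.02 and 0.03 m and x of hook_c_tip in the frame of pair1 above 0.008 m and angle between hook_c_lug's own z axis and vertical below 0.08 rad) or (x of hook_c_lug in the frame of pair2 between -0.016 and -0.007 m and y of hook_c_lug in the frame of pair2 between -0.005 and 0.005 m and z of hook_c_lug in the frame of pair2 between 0.02 and 0.03 m and x of hook_c_tip in the frame of pair2 above 0.008 m and angle between hook_c_lug's own z axis and vertical below 0.08 rad) or (x of hook_c_lug in the frame of pair3 between -0.016 and -0.007 m and y of hook_c_lug in the frame of pair3 between -0.005 and 0.005 m and z of hook_c_lug in the frame of pair3 between 0.02 and 0.03 m and x of hook_c_tip in the frame of pair3 above 0.008 m and angle between hook_c_lug's own z axis and vertical below 0.08 rad))), for 0.2 s.
3. the black dot is under the punch tip (horizontal distance between mark and punch_tip below 0.004 m), for 0.2 s.
At the end, for the whole second after the job is handed in: Every tin present stands upright on the tray floor (0.1 rad); every hook present is flat on the board (within 5 mm) on a pair of screws, tip away from the ledge, slid at least 18 of 22 mm; the dot is within 4 mm of the point under the punch tip; all released and at rest (all of step 1 and all of step 2 and horizontal distance between mark and punch_tip below 0.004 m and linear speed of each of hook_a, hook_b, hook_c, tin_a, tin_b, tin_c below 0.02 m/s); the robot touches nothing.
It fails at once if the paint can is moved by more than 3 cm (distance of paint_can from where it was at the start of the episode above 0.03 m).
It fails at once if the resin bottle is moved by more than 3 cm (distance of resin_bottle from where it was at the start of the episode above 0.03 m).
It fails at once if the roller is moved by more than 3 cm (distance of roller from where it was at the start of the episode above 0.03 m).
Of hook_a, hook_b, hook_c only 2 to 3 are there at a start; the rules pass over those that are not, and their reading is None.
Of tin_a, tin_b, tin_c only 2 to 3 are there at a start; the rules pass over those that are not, and their reading is None.
At some moment in a run one of hook_a, hook_b, hook_c may be knocked a few centimetres aside while the robot is not near it.
It also fails if it takes over 210 s, if anything falls off the work surface, if the arm or the gripper's body presses on something with over 40 N, if the wrist force passes 120 N, or if a joint passes its speed limit or range.

## Working session

There is one attempt and no reset: what is moved stays moved. The work goes in short steps, Python scripts to look and compute and a tool call to move; the robot and the scene stay as the last step left them, time stands still between calls to the robot, and variables do not carry over. Pictures are saved under pics/ and viewed, at most 14 in all, crops included, and the job is handed in when it is done.

Besides the shell and the picture viewer there is one more tool, called after "Emit:" as a command line: name --argument value ..., lists and objects as JSON in quotes. drive_tool: Moves the arm, as the interface text tells. Its arguments: {"type":"object","properties":{"targets":{"type":"array"}},"required":["targets"]}

```bash
mkdir -p pics; cat > h.py <<'E'
from cell import *
import numpy as np, cv2
from scipy.spatial.transform import Rotation as R
def cam2world(name,st=None):
    c=get_calibration(name); T=np.eye(4)
    if name=='wrist':
        st=st or observe(); T[:3,:3]=R.from_rotvec(st['ee_rot']).as_matrix(); T[:3,3]=st['tcp_pos']
        return T@np.array(c['tool_from_camera'])
    r=cv2.Rodrigues(np.array(c['rvec'],float))[0]
    T[:3,:3]=r.T; T[:3,3]=-r.T@np.array(c['tvec'],float).ravel(); return T
def K(name): return np.array(get_calibration(name)['intrinsics'])
def w(T,p): return (T@np.append(p,1))[:3]
def cloud(name,dep,T):
    k=K(name); v,u=np.mgrid[0:480,0:640]
    P=np.stack([(u-k[0,2])*dep/k[0,0],(v-k[1,2])*dep/k[1,1],dep],-1)
    return P@T[:3,:3].T+T[:3,3]
def proj(name,T,p):
    q=np.linalg.inv(T)@np.append(p,1); k=K(name)@q[:3]; return k[:2]/k[2]
E
python3 - <<'E'
from h import *
for n in ('top','scene'):
    im,d=read_camera(n); cv2.imwrite(f'pics/{n}0.png',im); T=cam2world(n); np.save(f'{n}_d.npy',d); cv2.imwrite(f'{n}_im.png',im)
    print(n,T[:3,3])
    for t in ['hook_a_lug','hook_a_tip','tin_a_mid','tray_in','mark','punch_tip','pair1','pair2','pair3','board','paint_can','resin_bottle','roller']:
        print(t,[(np.round(w(T,r['position']),3).tolist(),round(r['conf'],2),proj(n,T,w(T,r['position'])).astype(int).tolist()) for r in pinpoint(n,t)][:6])
E
```

```text
top [0.46804691 0.02744024 1.40873407]
hook_a_lug [([0.475, 0.273, 0.026], 0.92, [188, 283]), ([0.566, -0.162, 0.018], 0.72, [380, 248])]
hook_a_tip [([0.497, 0.277, 0.04], 0.79, [185, 274]), ([0.414, 0.187, 0.027], 0.52, [225, 311])]
tin_a_mid [([0.415, 0.187, 0.024], 0.38, [226, 311])]
tray_in [([0.455, -0.349, 0.003], 0.75, [459, 298]), ([0.417, 0.185, 0.027], 0.36, [226, 310])]
mark [([0.561, -0.166, 0.02], 0.73, [382, 250]), ([0.676, -0.084, 0.019], 0.59, [347, 199]), ([0.569, -0.081, -0.001], 0.55, [345, 246]), ([0.561, -0.081, 0.017], 0.34, [345, 249])]
punch_tip [([0.676, -0.039, 0.026], 0.92, [328, 198])]
pair1 [([0.563, 0.003, 0.02], 0.7, [308, 247]), ([0.563, -0.167, 0.017], 0.66, [383, 249]), ([0.563, -0.082, 0.015], 0.63, [345, 248])]
pair2 [([0.563, 0.003, 0.02], 0.7, [308, 247]), ([0.563, -0.167, 0.017], 0.66, [383, 249]), ([0.563, -0.082, 0.015], 0.63, [345, 248])]
pair3 [([0.563, 0.003, 0.02], 0.7, [308, 247]), ([0.563, -0.167, 0.017], 0.66, [383, 249]), ([0.563, -0.082, 0.015], 0.63, [345, 248])]
board [([0.564, -0.084, -0.002], 0.71, [346, 248])]
paint_can [([0.666
[... 640 characters left out ...]
, ([0.567, 0.006, 0.023], 0.74, [323, 250]), ([0.562, -0.082, 0.019], 0.6, [305, 233])]
pair2 [([0.563, -0.165, 0.017], 0.96, [287, 218]), ([0.567, 0.006, 0.023], 0.74, [323, 250]), ([0.562, -0.082, 0.019], 0.6, [305, 233])]
pair3 [([0.563, -0.165, 0.017], 0.96, [287, 218]), ([0.567, 0.006, 0.023], 0.74, [323, 250]), ([0.562, -0.082, 0.019], 0.6, [305, 233])]
board [([0.57, -0.08, 0.0], 0.57, [303, 240])]
paint_can [([0.668, 0.387, 0.001], 0.92, [395, 390]), ([0.562, -0.166, 0.018], 0.68, [288, 218])]
resin_bottle [([0.672, -0.343, 0.004], 0.7, [220, 204])]
roller [([0.74, 0.207, 0.002], 0.61, [304, 342]), ([0.563, -0.164, 0.052], 0.35, [287, 206]), ([0.455, 0.353, 0.042], 0.32, [471, 314])]
```

View pics/top0.png

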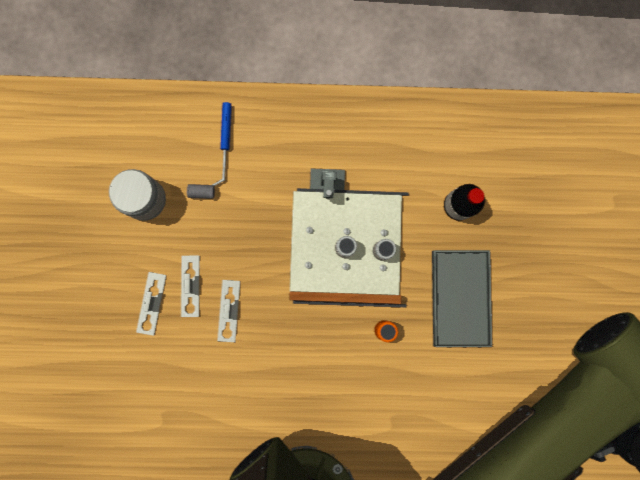

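View pics/scene0.png

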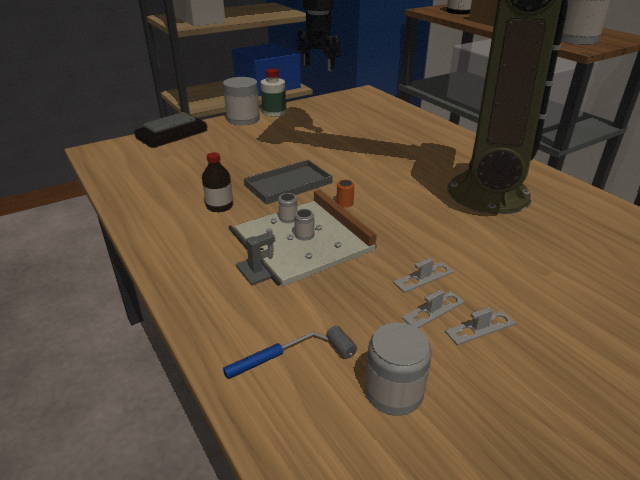

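Top view: plain tins stand at (346,247) and (386,249) on the board. The orange look-alike is at (388,331) on the bench and stays put. Three hooks lie at (151,303), (190,287) and (229,311), and the tray is at (462,299). I'll measure yaws and view one enlarged crop.

```bash
python3 - <<'E'
from h import *
im=cv2.imread('top_im.png'); d=np.load('top_d.npy'); T=cam2world('top'); C=cloud('top',d,T); z=C[...,2]
hsv=cv2.cvtColor(im,cv2.COLOR_BGR2HSV)
m=((hsv[...,1]<70)&(hsv[...,2]>120)).astype(np.uint8)
def rect(mask,n):
    P=C[mask][:,:2]; r=cv2.minAreaRect((P*1000).astype(np.float32)); print(n,np.round(r[0],1),np.round(r[1],1),round(r[2],1),len(P))
n,l,s,c=cv2.connectedComponentsWithStats(m)
for i in range(1,n):
    if 80<s[i][4]<30000 and 80<s[i][0]<500 and s[i][1]>150: rect(l==i,('blob',c[i].astype(int).tolist()))
for x0,y0 in [(151,303),(190,287),(229,311)]:
    q=np.zeros_like(m,bool); q[y0-20:y0+20,x0-18:x0+18]=1
    rect(q&(z>.036)&(z<.06),('lug',x0))
for x0,y0 in [(346,247),(386,249)]:
    q=np.zeros_like(m,bool); q[y0-16:y0+16,x0-16:x0+16]=1
    k=q&(z>.065); print('tin',C[k].mean(0).round(3),(C[k].min(0)+C[k].max(0))[:2]/2,z[k].max())
q=np.zeros_like(m,bool); q[285:310,285:410]=1
rect(q&(z>.038)&(z<.06),'ledge')
print(observe())
print(get_calibration('wrist'))
cr=cv2.resize(im[180:345,125:415],None,fx=2.7,fy=2.7,interpolation=cv2.INTER_CUBIC); cv2.imwrite('pics/crop1.png',cr)
E
```

```text
('blob', [129, 190]) [574.2 256. ] [495.1  94.1] 54.3 1453
('blob', [344, 243]) [577.9 -81.6] [250.5 230.4] 89.2 9940
('blob', [188, 285]) [472.9 161.4] [137.4 267.6] 1.3 749
('blob', [149, 302]) [415.1 209.9] [353.2 140.2] 84.5 722
('blob', [227, 309]) [412.7 117.4] [173.9 139.9] 87.0 734
('lug', 151) [435.1 358.7] [13.9 43.9] 80.2 126
('lug', 190) [477.7 272.2] [12.4 42.4] 90.0 114
('lug', 229) [422.  182.7] [12.8 42.6] 89.1 119
tin [ 0.564 -0.076  0.099] [ 0.52759884 -0.03687389] 1.4087340715915273
tin [ 0.559 -0.16   0.105] [ 0.52542005 -0.08006112] 1.4087340715915273
ledge [452.5 -80.5] [248.3  20.1] 89.2 1003
{'t': 1.4, 'joints': array([-8.64299045e-01,  4.02075756e-02,  8.48242964e-02, -3.55663930e-05,
       -1.61546643e+00, -3.33709874e-01]), 'joint_velocities': array([-1.20461495e-03, -6.63329728e-05, -4.23004892e-04,  1.31488440e-03,
       -3.60202703e-04, -1.74335497e-03]), 'joint_torque': array([-4.78013226e-04, -3.67927194e+01,  3.47439373e+01,  6.93288937e+00,
       -8.90237352e-04, -8.55502122e-07]), 'tcp_pos': array([ 0.21856499, -0.55876752,  0.23126331]), 'ee_rot': array([-5.82189905e-01,  3.08717221e+00,  1.00499929e-04]), 'contact_force': array([-0.04584499,  0.23958127,  0.73982821]), 'torque': array([0.0425312 , 0.03746419, 0.007235  ]), 'gripper_force': 0.0, 'grip_width': 0.08545272806532012}
{'intrinsics': array([[352.97833435,   0.        , 314.35299364],
       [  0.        , 352.97833435, 237.19881377],
       [  0.        ,   0.        ,   1.        ]]), 'tool_from_camera': array([[ 4.98054726e-04, -9.62145128e-01, -2.72537162e-01,
         6.86183347e-02],
       [ 9.99999763e-01,  3.49936525e-04,  5.92083973e-04,
        -2.89393237e-04],
       [-4.74300003e-04, -2.72537392e-01,  9.62145075e-01,
        -1.42691998e-01],
       [ 0.00000000e+00,  0.00000000e+00,  0.00000000e+00,
         1.00000000e+00]])}
```

View pics/crop1.png

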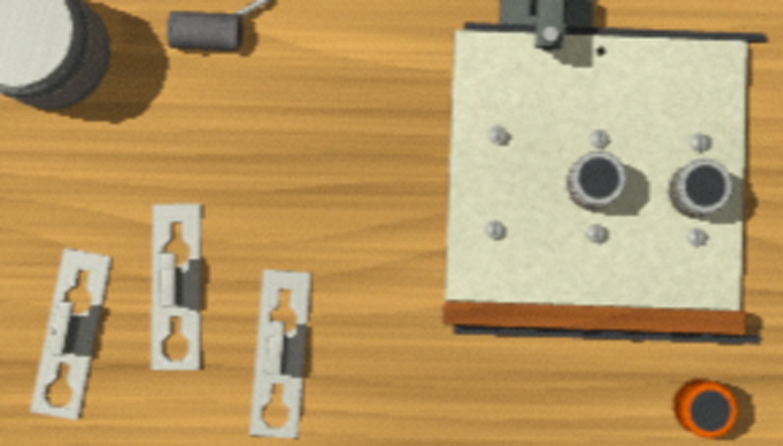

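Only two plain tins are on the board, and both fit the description; the orange one on the bench doesn't. All three hooks look real. I'll move above the tins for a close look.

Emit:
drive_tool --targets '[-46.4,24.2,5.0,0.373,8.5,-46.4,24.2,5.0,0.373,8.5,-46.4,24.2,5.0,0.373,8.5,-46.4,24.2,5.0,0.373,8.5,-46.4,24.2,5.0,0.373,8.5,-46.4,24.2,5.0,0.373,6.6,-46.4,24.2,5.0,0.373,6.6,-46.4,24.2,5.0,0.373,6.6]'

```text
t: 2.4
tcp_pos: [0.5396, -0.1902, 0.185]
ee_rot: [-0.0, 3.141, -0.0]
contact_force: [0.4, -0.6, -0.4]
grip_width: 0.0659
gripper_force: 0.0
```

```bash
cat >> h.py <<'E'
def phi(st): 
    m=R.from_rotvec(st['ee_rot']).as_matrix(); return np.arctan2(m[1,0],m[0,0])
def go(p,ph=None):
    "shift (cm) in tool axes and turn (rad) from the current pose to p, heading ph of tool x"
    st=observe(); m=R.from_rotvec(st['ee_rot']).as_matrix()
    s=m.T@(np.array(p)-st['tcp_pos'])*100; t=0 if ph is None else -((ph-phi(st)+np.pi)%(2*np.pi)-np.pi)
    print('go',np.round(p,4),'->',s.round(2),'turn',round(t,3))
E
python3 - <<'E'
from h import *
st=observe(); print(st['t'],st['tcp_pos'],phi(st),st['grip_width'])
im,d=read_camera('wrist'); T=cam2world('wrist',st); C=cloud('wrist',d,T); z=C[...,2]
cv2.imwrite('pics/w1.png',im)
for t in ['tin_a_mid','pair1']:
    print(t,[(w(T,r['position']).round(4),round(r['conf'],2)) for r in pinpoint('wrist',t)])
for y0 in(-.165,-.081):
    k=(d>0)&(z>.074)&(z<.088)&(abs(C[...,1]-y0)<.035)&(abs(C[...,0]-.563)<.04)
    e=cv2.minEnclosingCircle((C[k][:,:2]*1000).astype(np.float32)); print(e,z[k].max())
E
```

```text
2.4 [ 0.53964114 -0.19020405  0.18501519] -3.14152104119715 0.06586189138583298
tin_a_mid [(array([ 0.5649, -0.1626,  0.0469]), 0.6)]
pair1 [(array([5.666e-01, 4.000e-04, 1.470e-02]), 0.9)]
((562.5610961914062, -163.04847717285156), 22.986175537109375) 0.0829217273193637
((566.5528564453125, -76.66193389892578), 23.270360946655273) 0.08286954518415196
```

View pics/w1.png

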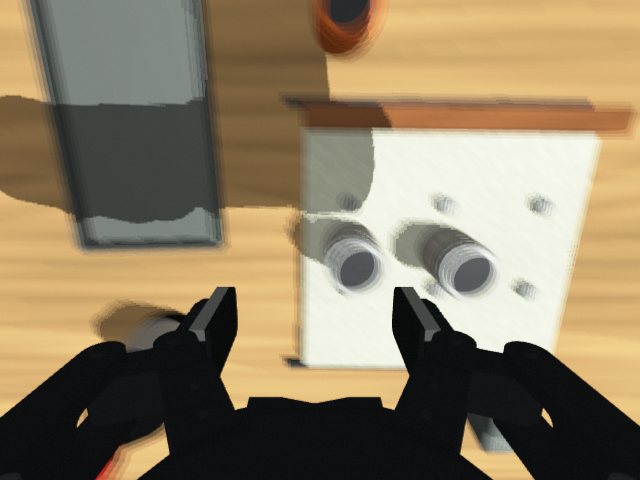

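Tin 1 is at (350,265) and tin 2 at (465,265); the blur is because the arm was still moving. I'll go closer and settle.

Emit:
drive_tool --targets '[-2.0,2.2,4,0,6.6,-2.0,2.2,4,0,6.6,-2.0,2.2,4,0,6.6,-2.0,2.2,4,0,6.6]'

```text
t: 3.05
tcp_pos: [0.5587, -0.171, 0.1466]
ee_rot: [0.002, 3.139, -0.001]
contact_force: [0.5, -0.4, -0.2]
grip_width: 0.0661
gripper_force: 0.0
```

```bash
python3 - <<'E'
from h import *
st=observe(); print(st['t'],st['tcp_pos'],phi(st),st['joint_velocities'].round(3))
im,d=read_camera('wrist'); T=cam2world('wrist',st); C=cloud('wrist',d,T); z=C[...,2]
for y0 in(-.165,-.081):
    k=(d>0)&(z>.074)&(z<.088)&(abs(C[...,1]-y0)<.035)&(abs(C[...,0]-.563)<.04)
    e=cv2.minEnclosingCircle((C[k][:,:2]*1000).astype(np.float32)); print(e,z[k].max())
    go([e[0][0]/1000,e[0][1]/1000,.036],np.pi)
E
```

```text
3.05 [ 0.55868417 -0.17102225  0.14660326] 3.1403744351313168 [ 0.001 -0.     0.    -0.005  0.003  0.   ]
((562.435302734375, -163.22958374023438), 23.194082260131836) 0.08347816974345704
go [ 0.5624 -0.1632  0.036 ] -> [-0.35  0.77 11.05] turn -0.001
((566.771728515625, -76.62454986572266), 23.021709442138672) 0.08341548753550171
go [ 0.5668 -0.0766  0.036 ] -> [-0.77  9.43 11.05] turn -0.001
```

Emit:
drive_tool --targets '[-0.35,0.77,4,0,6.6,-0.35,0.77,8,0,6.6,-0.35,0.77,11,0,6.6,-0.35,0.77,11,0,6.6,-0.35,0.77,11,0,3.5,-0.35,0.77,11,0,3.5,-0.35,0.77,11,0,3.5,-0.35,0.77,11,0,3.5]'

```text
t: 4.1
tcp_pos: [0.5635, -0.1627, 0.0375]
ee_rot: [-0.0, 3.137, -0.001]
contact_force: [-0.3, -1.1, 6.2]
grip_width: 0.0448
gripper_force: 61.7
```

Emit:
drive_tool --targets '[0,0,-5,0,3.5,0,0,-8,0,3.5,2,-5,-8,0,3.5,4,-10,-8,0,3.5,6.85,-15,-8,0,3.5,6.85,-18.6,-8,0,3.5,6.85,-18.6,-4,0,3.5,6.85,-18.6,-2,0,3.5]'

```text
t: 5.1
tcp_pos: [0.4922, -0.3479, 0.0523]
ee_rot: [-0.002, -3.139, -0.003]
contact_force: [1.0, -0.2, -1.4]
grip_width: 0.0448
gripper_force: 61.8
```

```bash
python3 - <<'E'
from h import *
st=observe(); print(st['tcp_pos'],st['grip_width'],st['gripper_force'])
go([.495,-.349,.0245],np.pi)
im,d=read_camera('wrist'); cv2.imwrite('pics/w2.png',im)
E
```

```text
[ 0.49218258 -0.34792382  0.05227945] 0.04475147034007444 61.76098379306495
go [ 0.495  -0.349   0.0245] -> [-0.29 -0.11  2.78] turn -0.001
```

View pics/w2.png

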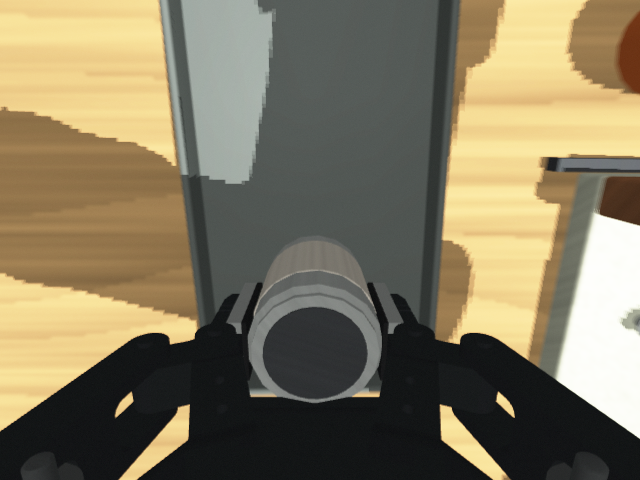

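The tin at (315,350) is over the tray floor with clearance, so I'll lower and release it.

Emit:
drive_tool --targets '[0,0,1.5,0,3.5,0,0,3.1,0,3.5,0,0,3.1,0,3.5,0,0,3.1,0,3.5,0,0,3.1,0,6.6,0,0,3.1,0,6.6,0,0,-4,0,6.6,0,0,-8,0,6.6]'

```text
t: 6.15
tcp_pos: [0.4935, -0.3487, 0.1373]
ee_rot: [0.0, 3.141, -0.002]
contact_force: [0.3, -0.1, -0.1]
grip_width: 0.0658
gripper_force: 0.0
```

```bash
python3 - <<'E'
from h import *
st=observe(); print(st['tcp_pos'],st['grip_width'],st['contact_force'])
go([.5668,-.0766,.15],np.pi)
go([.5668,-.0766,.037],np.pi)
E
```

```text
[ 0.49354291 -0.34867177  0.13729465] 0.06582654517495842 [ 0.25245667 -0.0703976  -0.07373976]
go [ 0.5668 -0.0766  0.15  ] -> [-7.32 27.21 -1.3 ] turn -0.0
go [ 0.5668 -0.0766  0.037 ] -> [-7.31 27.22 10.  ] turn -0.0
```

Emit:
drive_tool --targets '[-1.5,6,0,0,6.6,-3,12,0,0,6.6,-4.5,18,0,0,6.6,-6.2,23.5,0,0,6.6,-7.3,27.2,0,0,6.6,-7.3,27.2,0,0,6.6,-7.3,27.2,2,0,6.6,-7.3,27.2,4,0,6.6]'

```text
t: 7.15
tcp_pos: [0.566, -0.0771, 0.0931]
ee_rot: [-0.002, -3.141, -0.001]
contact_force: [0.1, -0.1, -0.9]
grip_width: 0.0661
gripper_force: 0.0
```

```bash
python3 - <<'E'
from h import *
st=observe(); print(st['tcp_pos'],st['grip_width'],st['contact_force'])
go([.5668,-.0766,.037],np.pi)
im,d=read_camera('wrist'); cv2.imwrite('pics/w3.png',im)
E
```

```text
[ 0.56598107 -0.07706388  0.09305724] 0.0660937456280534 [ 0.1427051  -0.12241946 -0.94932986]
go [ 0.5668 -0.0766  0.037 ] -> [-0.09  0.04  5.61] turn -0.001
```

View pics/w3.png

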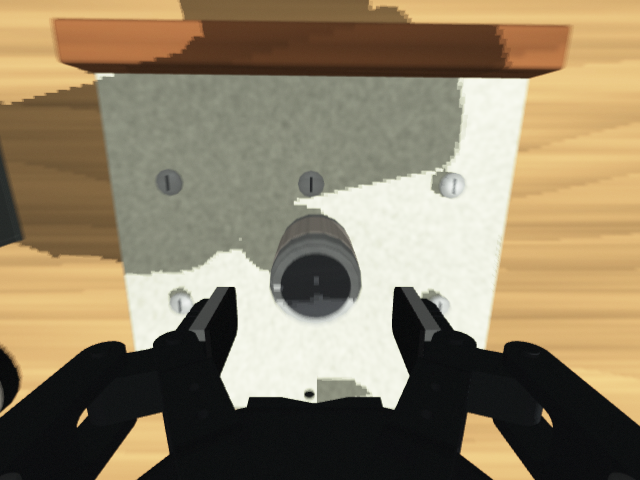

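The tin at (317,285) is centred between the fingers. Grasping it.

Emit:
drive_tool --targets '[-0.1,0,3,0,6.6,-0.1,0,5.9,0,6.6,-0.1,0,5.9,0,6.6,-0.1,0,5.9,0,3.5,-0.1,0,5.9,0,3.5,-0.1,0,5.9,0,3.5,-0.1,0,2,0,3.5,-0.1,0,-3,0,3.5]'

```text
t: 8.2
tcp_pos: [0.5665, -0.0762, 0.1245]
ee_rot: [-0.0, -3.138, -0.0]
contact_force: [1.6, 0.7, -0.4]
grip_width: 0.0447
gripper_force: 61.5
```

```bash
python3 - <<'E'
from h import *
st=observe(); print(st['tcp_pos'],st['grip_width'],st['contact_force'],st['gripper_force'])
go([.415,-.349,.123],np.pi)
go([.415,-.349,.0245],np.pi)
E
```

```text
[ 0.56649342 -0.07620958  0.12451956] 0.044694311579136614 [ 1.63392338  0.65706819 -0.42433247] 61.47798569407314
go [ 0.415 -0.349  0.123] -> [ 15.14 -27.28   0.2 ] turn -0.0
go [ 0.415  -0.349   0.0245] -> [ 15.11 -27.28  10.05] turn -0.0
```

Emit:
drive_tool --targets '[3,-5.4,0,0,3.5,6,-10.8,0,0,3.5,9,-16.2,0,0,3.5,12,-21.6,0,0,3.5,15.1,-27.3,0,0,3.5,15.1,-27.3,2,0,3.5,15.1,-27.3,6,0,3.5,15.1,-27.3,8.5,0,3.5]'

```text
t: 9.2
tcp_pos: [0.4156, -0.3481, 0.0371]
ee_rot: [-0.001, -3.14, -0.003]
contact_force: [0.0, 0.4, -0.8]
grip_width: 0.0447
gripper_force: 61.6
```

Emit:
drive_tool --targets '[0,0,1,0,3.5,0,0,1.6,0,3.5,0,0,1.6,0,3.5,0,0,1.6,0,6.6,0,0,1.6,0,6.6,0,0,-3,0,6.6,0,0,-8,0,6.6,0,0,-14,0,6.6]'

```text
t: 10.2
tcp_pos: [0.416, -0.3491, 0.1812]
ee_rot: [-0.0, -3.141, -0.001]
contact_force: [1.3, -0.0, -0.9]
grip_width: 0.0662
gripper_force: 0.0
```

```bash
python3 - <<'E'
from h import *
st=observe(); print(st['t'],st['tcp_pos'],st['grip_width'],st['contact_force'],st['gripper_force'])
im,d=read_camera('wrist');T=cam2world('wrist',st); C=cloud('wrist',d,T); z=C[...,2]
k=(d>0)&(z>.055)&(z<.075)&(C[...,1]<-.29)&(C[...,0]>.37)&(C[...,0]<.55); P=C[k]
for lo,hi in((.37,.453),(.453,.55)):
    q=P[(P[:,0]>lo)&(P[:,0]<hi)]; print(cv2.minEnclosingCircle((q[:,:2]*1000).astype(np.float32)) if len(q) else None)
im,d=read_camera('top'); T=cam2world('top'); C=cloud('top',d,T); z=C[...,2]; cv2.imwrite('pics/t2.png',im)
hsv=cv2.cvtColor(im,cv2.COLOR_BGR2HSV)
for t in ('hook_a_lug','hook_a_tip'):
    print(t,[(w(T,r['position']).round(3),round(r['conf'],2)) for r in pinpoint('top',t)])
for x0,y0 in [(151,303),(190,287),(229,311)]:
    q=np.zeros(z.shape,bool); q[y0-40:y0+40,x0-28:x0+28]=1
    k=q&(d>0)&(z<.012)&(hsv[...,1]<70)&(hsv[...,2]>110)
    n,l,s,c=cv2.connectedComponentsWithStats(k.astype(np.uint8)); i=1+s[1:,4].argmax()
    print(x0,cv2.minAreaRect((C[l==i][:,:2]*1000).astype(np.float32)))
E
```

```text
10.2 [ 0.41598148 -0.3490737   0.18116984] 0.06617765638800696 [ 1.3168247  -0.03103723 -0.91974769] 0.0
((415.9659729003906, -349.0957336425781), 22.995012283325195)
((492.5563659667969, -347.81353759765625), 23.17498016357422)
hook_a_lug [(array([0.475, 0.275, 0.026]), 0.68)]
hook_a_tip [(array([0.498, 0.276, 0.045]), 0.66)]
151 ((429.26885986328125, 360.6433410644531), (43.88206100463867, 140.03468322753906), 80.56010437011719)
190 ((470.3686218261719, 274.5423278808594), (137.55169677734375, 42.78306198120117), 1.261252999305725)
229 ((415.8267822265625, 183.54466247558594), (41.50547790527344, 140.57455444335938), 87.17963409423828)
```

Both tins stand in the tray at (0.416,-0.349) and (0.493,-0.348). Next are the hooks, starting with the nearest.

Emit:
drive_tool --targets '[0,6.2,0,0,6.6,0,12.4,0,0,6.6,0,18.6,0,0,6.6,0,24.8,0,0,6.6,0,31,0,0,5,0,37.2,0,0,4,0,43.4,0,0.049,4,0,49,1,0.049,4]'

```text
t: 11.4
tcp_pos: [0.416, 0.143, 0.1694]
ee_rot: [0.076, 3.14, 0.001]
contact_force: [1.9, -0.5, -0.5]
grip_width: 0.0403
gripper_force: 0.0
```

Emit:
drive_tool --targets '[0,2,3,0,4,0,4.2,5,0,4,0,4.2,5,0,4,0,4.2,5,0,4]'

```text
t: 11.9
tcp_pos: [0.4187, 0.1822, 0.12]
ee_rot: [0.077, 3.141, -0.001]
contact_force: [1.0, 0.3, 0.4]
grip_width: 0.0404
gripper_force: 0.0
```

```bash
cat >> h.py <<'E'
def hookpose(c0,name):
    st=observe(); im,d=read_camera('wrist');T=cam2world('wrist',st); C=cloud('wrist',d,T); z=C[...,2]
    cv2.imwrite(f'pics/{name}.png',im); hsv=cv2.cvtColor(im,cv2.COLOR_BGR2HSV)
    near=(d>0)&(np.hypot(C[...,0]-c0[0],C[...,1]-c0[1])<.09)
    k=near&(hsv[...,1]<70)&(hsv[...,2]>80)&(z<.012)&(z>-.004)
    n,l,s,c=cv2.connectedComponentsWithStats(k.astype(np.uint8)); i=1+s[1:,4].argmax()
    pr=cv2.minAreaRect((C[l==i][:,:2]*1000).astype(np.float32)); print('plate',pr)
    k=near&(z>.036)&(z<.056)&(np.hypot(C[...,0]-c0[0],C[...,1]-c0[1])<.045)
    print('lugtop',cv2.minAreaRect((C[k][:,:2]*1000).astype(np.float32)),z[k].max())
    print('tcp',st['tcp_pos'],phi(st))
    return pr
E
python3 - <<'E'
from h import *
hookpose((.416,.1835),'h3')
T=np.eye(4);T[:3,:3]=R.from_rotvec([-.002,-3.141,-.001]).as_matrix();T[:3,3]=[0.56598107,-0.07706388,0.09305724]
T=T@np.array(get_calibration('wrist')['tool_from_camera']); im=cv2.imread('pics/w3.png')
for u,v in[(169,182),(311,184),(453,185),(180,300),(440,303)]:
    r=T[:3,:3]@np.linalg.inv(K('wrist'))@[u,v,1]; print((T[:3,3]+r*(.0277-T[2,3])/r[2]).round(4))
E
```

```text
plate ((418.33624267578125, 185.11538696289062), (41.1622200012207, 142.0479736328125), 87.10694885253906)
lugtop ((423.18231201171875, 184.99618530273438), (11.745365142822266, 44.127685546875), 87.12230682373047) 0.04868577534462121
tcp [0.41870004 0.18221713 0.11995288] 3.09241757526202
[ 0.5226 -0.1622  0.0277]
[ 0.5238 -0.0789  0.0277]
[0.5245 0.0046 0.0277]
[ 0.5983 -0.1636  0.0277]
[0.6006 0.0043 0.0277]
```

View pics/h3.png

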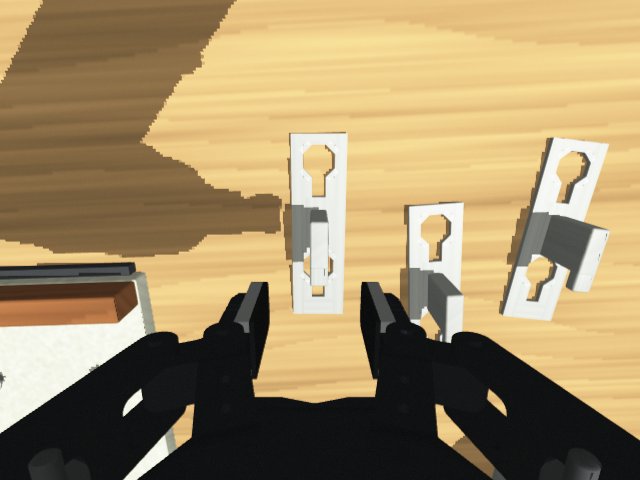

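Hook 3's tip points to +x (down in the picture), with its lug at (320,245). Its centre is (0.418,0.185) and yaw -0.05. Grasping it.

Emit:
drive_tool --targets '[0.1,0.28,5,0,4,0.1,0.28,9,0,4,0.1,0.28,10.9,0,4,0.1,0.28,10.9,0,4,0.1,0.28,10.9,0,0.8,0.1,0.28,10.9,0,0.8,0.1,0.28,10.9,0,0.8,0.1,0.28,10.9,0,0.8]'

```text
t: 12.95
tcp_pos: [0.4188, 0.1862, 0.0127]
ee_rot: [0.077, 3.138, 0.003]
contact_force: [-1.6, 0.8, 6.6]
grip_width: 0.0113
gripper_force: 59.5
```

Emit:
drive_tool --targets '[0,0,-6,0,0.8,0,0,-12,0,0.8,-2.5,-5,-14,-0.036,0.8,-5.5,-11,-14,-0.036,0.8,-8.3,-16.6,-14,-0.036,0.8,-11.2,-22.4,-14,-0.036,0.8,-14,-28,-14,-0.036,0.8,-17.1,-34.2,-14,-0.036,0.8]'

```text
t: 13.95
tcp_pos: [0.5666, -0.1536, 0.1507]
ee_rot: [-0.021, -3.142, -0.001]
contact_force: [1.4, 1.1, -0.1]
grip_width: 0.0111
gripper_force: 58.9
```

Emit:
drive_tool --targets '[0,0,1.5,0,0.8,0,0,1.5,0,0.8,0,0,1.5,0,0.8]'

```text
t: 14.32
tcp_pos: [0.5661, -0.1506, 0.1363]
ee_rot: [0.018, 3.141, 0.0]
contact_force: [0.3, 0.2, -0.9]
grip_width: 0.0113
gripper_force: 59.0
```

```bash
python3 - <<'E'
from h import *
st=observe(); im,d=read_camera('wrist');T=cam2world('wrist',st); C=cloud('wrist',d,T); z=C[...,2]
print(st['tcp_pos'],phi(st),st['grip_width'],st['joint_velocities'].round(3))
np.savez('b1.npz',im=im,d=d,T=T); cv2.imwrite('pics/b1.png',im)
t2=cv2.imread('pics/t2.png')
k=(d>0)&(z>.0235)&(z<.033)&(C[...,0]>.48)&(C[...,0]<.65)&(abs(C[...,1]+.08)<.12)
n,l,s,c=cv2.connectedComponentsWithStats(k.astype(np.uint8))
for i in range(1,n):
    if s[i,4]>20: print(s[i],c[i].round(),C[l==i].mean(0).round(4),((C[l==i].min(0)+C[l==i].max(0))/2).round(4))
k=(d>0)&(C[...,0]>.5)&(C[...,0]<.62)&(abs(C[...,1])<.04)
print('board z',np.median(z[k]))
E
```

```text
[ 0.56608553 -0.15061913  0.13633619] 3.13001904369557 0.01128798500467919 [ 0.009 -0.01   0.009  0.006 -0.     0.002]
[288 164  19  23 334] [296. 175.] [ 0.5231 -0.1629  0.0273] [ 0.5233 -0.1624  0.0271]
[403 164  23  23 395] [414. 175.] [ 0.5243 -0.0796  0.0274] [ 0.5243 -0.0794  0.027 ]
[522 165  24  22 403] [534. 175.] [0.5253 0.0048 0.0274] [0.5256 0.0059 0.0272]
[396 270  21  20 308] [406. 280.] [ 0.6036 -0.0806  0.0274] [ 0.6043 -0.0801  0.0266]
[506 271  21  19 317] [516. 280.] [0.6047 0.0038 0.0275] [0.6054 0.0046 0.0269]
board z 0.01837811161098679
```

View pics/b1.png

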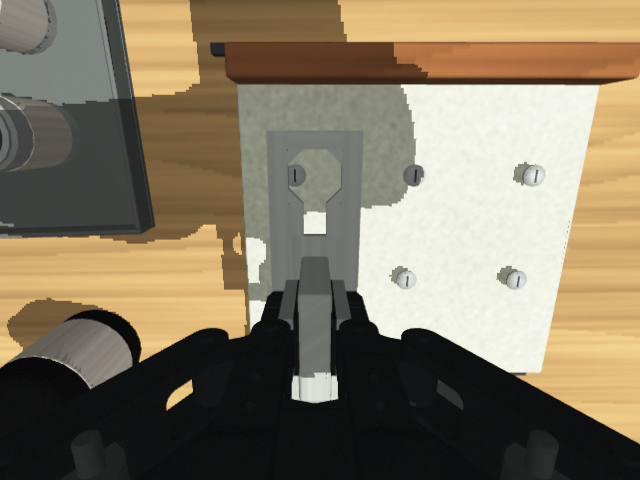

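Five screws show: (296,175), (414,175), (534,175), (406,280) and (516,280). That puts pair 2 at (0.564,-0.080), pair 3 at (0.565,0.0043) and pair 1 at about (0.563,-0.165). Now the hook's pose in the hand.

```bash
cat >> h.py <<'E'
PAIR={1:(.5630,-.1648),2:(.5640,-.0801),3:(.5650,.0043)}; YAW=-.0125
def inhand(d,st):
    "hook plate in tool coordinates (mm): plate centre offset and yaw"
    T=np.array(get_calibration('wrist')['tool_from_camera']); C=cloud('wrist',d,T)*1000
    k=(d>0)&(abs(C[...,1])<32)&(C[...,0]>22)&(C[...,0]<90)&(C[...,2]>-25)&(C[...,2]<-2)
    P=C[k]; y=[];xs=np.arange(24,68,4)
    for x in xs:
        q=P[abs(P[:,0]-x)<2,1]; y.append((q.min()+q.max())/2)
    f=np.polyfit(xs,y,1); xe=np.percentile(P[:,0],99.7)
    print('tool: end x %.1f -> centre x %.1f, y at centre %.2f, slope %.4f, z %.1f'%(xe,xe-70,np.polyval(f,xe-70),f[0],np.median(P[:,2])))
E
python3 - <<'E'
from h import *
b=np.load('b1.npz'); st=observe(); inhand(b['d'],st)
print(YAW+np.pi)
go([PAIR[1][0]+.011,PAIR[1][1],.07],np.pi+YAW)
E
```

```text
Traceback (most recent call last):
  File "h.py", line 44, in inhand
    q=P[abs(P[:,0]-x)<2,1]; y.append((q.min()+q.max())/2)
                                      ~~~~~^^
ValueError: zero-size array to reduction operation minimum which has no identity
```

```bash
sed -i 's/(C\[...,2\]>-25)&(C\[...,2\]<-2)/(C[...,2]>2)\&(C[...,2]<20)/' h.py
python3 - <<'E'
from h import *
b=np.load('b1.npz'); st=observe(); inhand(b['d'],st)
go([PAIR[1][0]+.011,PAIR[1][1],.07],np.pi+YAW)
E
```

```text
tool: end x 71.0 -> centre x 1.0, y at centre 0.05, slope -0.0014, z 8.5
go [ 0.574  -0.1648  0.07  ] -> [-0.78 -1.42  6.68] turn 0.001
```

Emit:
drive_tool --targets '[-0.9,-1.42,3,0,0.8,-0.9,-1.42,6.5,0,0.8,-0.9,-1.42,8,0,0.8,-0.9,-1.42,8,0,0.8,-0.9,-1.42,8,0,0.8]'

```text
t: 15.0
tcp_pos: [0.576, -0.1658, 0.058]
ee_rot: [0.019, 3.139, -0.001]
contact_force: [0.2, 0.3, -0.9]
grip_width: 0.0114
gripper_force: 59.1
```

```bash
cat > chk.py <<'E'
from h import *
import sys
n=int(sys.argv[1]); st=observe(); im,d=read_camera('wrist'); T=cam2world('wrist',st); C=cloud('wrist',d,T); z=C[...,2]
print(st['t'],st['tcp_pos'].round(4),phi(st)-np.pi,st['contact_force'].round(1)); inhand(d,st)
m=R.from_rotvec(st['ee_rot']).as_matrix()
p=PAIR[n]; s=np.array([p[0]-.04,p[1]+.0005,.0277]); k=(d>0)&(z>.0245)&(z<.0305)&(np.hypot(C[...,0]-s[0],C[...,1]-s[1])<.0115)
if k.sum()>30: print('screw', cv2.minEnclosingCircle((C[k][:,:2]*1000).astype(np.float32)),'model',s)
E
python3 chk.py 1; python3 -c "
from h import *
go([.575,-.1648,.0315],np.pi+YAW)"
```

```text
15.0 [ 0.576  -0.1658  0.058 ] -0.012287601563274464 [ 0.2  0.3 -0.9]
tool: end x 71.0 -> centre x 1.0, y at centre 0.03, slope -0.0008, z 8.5
screw ((523.2293090820312, -164.15191650390625), 7.898716449737549) model [ 0.523  -0.1643  0.0277]
go [ 0.575  -0.1648  0.0315] -> [0.11 0.11 2.64] turn -0.0
```

Emit:
drive_tool --targets '[0.1,0.1,0.8,0,0.8,0.1,0.1,1.6,0,0.8,0.1,0.1,2.2,0,0.8,0.1,0.1,2.5,0,0.8,0.1,0.1,2.6,0,0.8,0.1,0.1,2.6,0,0.8]'

```text
t: 15.8
tcp_pos: [0.5742, -0.1653, 0.0307]
ee_rot: [0.021, 3.141, -0.001]
contact_force: [-3.9, -0.1, 5.9]
grip_width: 0.0109
gripper_force: 59.8
```

Emit:
drive_tool --targets '[0.3,0,-0.04,0,0.8,0.7,0,-0.06,0,0.8,1.1,0,-0.06,0,0.8,1.5,0,-0.06,0,0.8,1.9,0,-0.06,0,0.8,2.2,0,-0.06,0,0.8,2.3,0,-0.06,0,0.8,2.3,0,-0.06,0,0.8]'

```text
t: 16.8
tcp_pos: [0.5526, -0.1647, 0.0309]
ee_rot: [0.02, 3.137, -0.0]
contact_force: [8.1, -1.7, -1.0]
grip_width: 0.0111
gripper_force: 59.0
```

Emit:
drive_tool --targets '[2.2,0,-0.06,0,4,2.2,0,-0.06,0,4,2.2,0,-4,0,4,2.2,0,-9,0,4,4,6,-10,-0.034,4,6,12,-10,-0.034,4,8,18,-10,-0.034,4,10,24,-10,-0.034,4]'

```text
t: 17.8
tcp_pos: [0.4539, 0.0751, 0.1299]
ee_rot: [0.032, -3.14, 0.0]
contact_force: [1.6, 0.8, 1.0]
grip_width: 0.0399
gripper_force: 0.0
```

Emit:
drive_tool --targets '[0.3,6,0,0,4,0.6,12,0,0,4,0.9,18,0,0,4,0.9,19.8,0,0,4,0.9,19.8,0,0,4,0.9,19.8,0,0,4]'

```text
t: 18.55
tcp_pos: [0.4421, 0.2704, 0.1302]
ee_rot: [0.031, -3.141, 0.001]
contact_force: [-0.3, -0.4, -0.0]
grip_width: 0.0399
gripper_force: 0.0
```

```bash
python3 - <<'E'
from h import *
hookpose((.4704,.2745),'h2')
go([.4705,.2745,.011],np.pi+.022)
E
```

```text
plate ((473.2375793457031, 275.0587158203125), (142.53843688964844, 41.09599685668945), 1.482198715209961)
lugtop ((477.7100830078125, 275.1228332519531), (43.86857604980469, 11.464162826538086), 1.123057246208191) 0.04834339667397891
tcp [0.44205746 0.27037706 0.13016449] -3.1216270231810097
go [0.4705 0.2745 0.011 ] -> [-2.84  0.37 11.94] turn -0.003
```

View pics/h2.png

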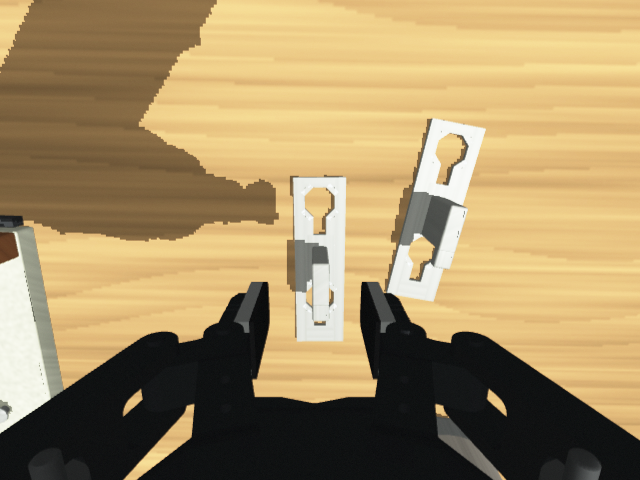

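Hook 2's lug is at (320,285), centre (0.472,0.275), yaw 0.022. Grasping it.

Emit:
drive_tool --targets '[-3,0.43,4,0,4,-3,0.43,8,0,4,-3,0.43,11.9,0,4,-3,0.43,11.9,0,4,-3,0.43,11.9,0,0.8,-3,0.43,11.9,0,0.8,-3,0.43,11.9,0,0.8,-3,0.43,11.9,0,0.8]'

```text
t: 19.6
tcp_pos: [0.4732, 0.2772, 0.0142]
ee_rot: [-0.033, 3.138, 0.004]
contact_force: [-0.3, -0.8, 7.8]
grip_width: 0.0109
gripper_force: 60.3
```

```bash
python3 - <<'E'
from h import *
go([.5645+.0105,-.0801,.13],np.pi+YAW)
E
```

```text
go [ 0.575  -0.0801  0.13  ] -> [ -9.46 -35.92 -11.62] turn 0.034
```

Emit:
drive_tool --targets '[0,0,-6,0,0.8,0,0,-11,0.034,0.8,-1.5,-6,-11.6,0.034,0.8,-3,-12,-11.6,0.034,0.8,-4.5,-18,-11.6,0.034,0.8,-6.2,-24,-11.6,0.034,0.8,-7.8,-30,-11.6,0.034,0.8,-9.4,-35.9,-11.6,0.034,0.8]'

```text
t: 20.6
tcp_pos: [0.5736, -0.0825, 0.128]
ee_rot: [0.02, 3.141, 0.001]
contact_force: [1.0, -0.2, -0.8]
grip_width: 0.0111
gripper_force: 59.3
```

Emit:
drive_tool --targets '[0,0,3,0,0.8,0,0,5,0,0.8,0,0,5,0,0.8,0,0,5,0,0.8]'

```text
t: 21.1
tcp_pos: [0.5739, -0.08, 0.0787]
ee_rot: [0.018, 3.14, -0.0]
contact_force: [-0.4, 0.4, -1.3]
grip_width: 0.0111
gripper_force: 59.3
```

```bash
python3 chk.py 2; python3 -c "
from h import *
go([.576,-.0801,.058],np.pi+YAW)"
```

```text
21.1 [ 0.5739 -0.08    0.0787] -0.011681430644579383 [-0.4  0.4 -1.3]
tool: end x 71.0 -> centre x 1.0, y at centre -0.02, slope 0.0001, z 10.0
screw ((524.45703125, -79.0794677734375), 7.9035844802856445) model [ 0.524  -0.0796  0.0277]
go [ 0.576  -0.0801  0.058 ] -> [-0.19 -0.01  2.1 ] turn 0.001
```

Emit:
drive_tool --targets '[-0.25,0.05,1.5,0,0.8,-0.25,0.05,2.5,0,0.8,-0.25,0.05,3,0,0.8,-0.25,0.05,3.6,0,0.8,-0.25,0.05,4.2,0,0.8,-0.25,0.05,4.6,0,0.8,-0.25,0.05,4.7,0,0.8,-0.25,0.05,4.7,0,0.8]'

```text
t: 22.15
tcp_pos: [0.5763, -0.0805, 0.0322]
ee_rot: [0.02, 3.14, -0.001]
contact_force: [-4.1, 0.8, 6.2]
grip_width: 0.0113
gripper_force: 60.6
```

Emit:
drive_tool --targets '[0.3,0,-0.04,0,0.8,0.7,0,-0.06,0,0.8,1.1,0,-0.06,0,0.8,1.5,0,-0.06,0,0.8,1.9,0,-0.06,0,0.8,2.2,0,-0.06,0,0.8,2.35,0,-0.06,0,0.8,2.35,0,-0.06,0,0.8]'

```text
t: 23.15
tcp_pos: [0.5536, -0.0798, 0.0322]
ee_rot: [0.02, 3.138, -0.0]
contact_force: [5.5, -0.3, 4.9]
grip_width: 0.0109
gripper_force: 60.3
```

Emit:
drive_tool --targets '[2.25,0,-0.06,0,4,2.25,0,-0.06,0,4,2.25,0,-4,0,4,2.25,0,-9,0,4,4,6,-10,0.15,4,6,12,-10,0.15,4,8,18,-10,0.15,4,10,24,-10,0.15,4]'

```text
t: 24.15
tcp_pos: [0.4553, 0.1596, 0.1304]
ee_rot: [-0.256, -3.13, 0.001]
contact_force: [1.0, 0.6, -0.2]
grip_width: 0.0396
gripper_force: 0.0
```

```bash
python3 - <<'E'
from h import *
go([.42,.36,.13],np.pi-.165)
E
```

```text
go [0.42 0.36 0.13] -> [ 6.74 19.2   0.04] turn 0.002
```

Emit:
drive_tool --targets '[2,5.5,0,0,4,4,11,0,0,4,6,16.5,0,0,4,6.7,18.7,0,0,4,6.7,18.7,0,0,4,6.7,18.7,0,0,4]'

```text
t: 24.9
tcp_pos: [0.421, 0.3526, 0.1306]
ee_rot: [-0.257, -3.13, 0.002]
contact_force: [1.1, -0.4, -0.1]
grip_width: 0.0397
gripper_force: 0.0
```

```bash
python3 - <<'E'
from h import *
pr=hookpose((.43,.36),'h1'); yaw=-np.deg2rad(90-pr[2]) if pr[1][0]<pr[1][1] else np.deg2rad(pr[2])
print(yaw); go([pr[0][0]/1000-.001,pr[0][1]/1000,.011],np.pi+yaw)
E
```

```text
plate ((430.64727783203125, 362.1182556152344), (41.22184371948242, 140.771728515625), 80.66889190673828)
lugtop ((436.076171875, 361.3786926269531), (11.735589981079102, 43.61968994140625), 81.00872039794922) 0.047839225829659826
tcp [0.42095792 0.35264653 0.13062677] 2.9777730439310233
-0.1628585590869071
go [0.4296 0.3621 0.011 ] -> [-0.69  1.1  11.99] turn -0.001
```

View pics/h1.png

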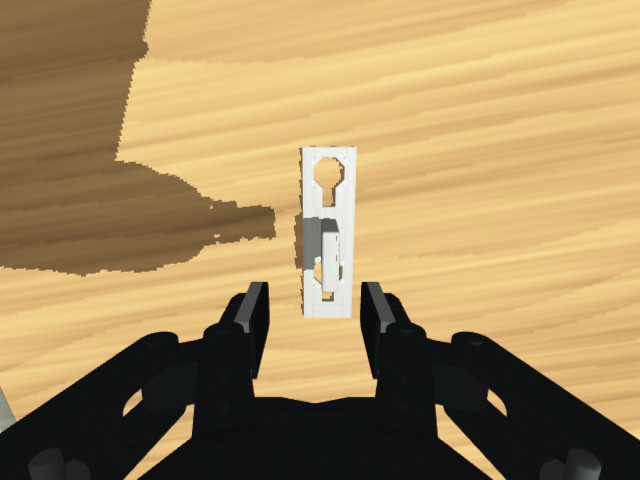

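Hook 1's lug is at (330,255), where it was before. Grasping it.

Emit:
drive_tool --targets '[-0.7,1.08,4,0,4,-0.7,1.08,8,0,4,-0.7,1.08,11.9,0,4,-0.7,1.08,11.9,0,4,-0.7,1.08,11.9,0,0.8,-0.7,1.08,11.9,0,0.8,-0.7,1.08,11.9,0,0.8,-0.7,1.08,11.9,0,0.8]'

```text
t: 25.95
tcp_pos: [0.4307, 0.3641, 0.0149]
ee_rot: [0.255, 3.128, 0.005]
contact_force: [0.1, -0.6, 6.4]
grip_width: 0.0109
gripper_force: 60.3
```

```bash
python3 - <<'E'
from h import *
go([.5765,.0045,.13],np.pi+YAW)
E
```

```text
go [0.5765 0.0045 0.13  ] -> [-20.25 -33.08 -11.57] turn -0.15
```

Emit:
drive_tool --targets '[0,0,-6,0,0.8,0,0,-11,0,0.8,-3.2,-5.3,-12,-0.15,0.8,-6.4,-10.6,-12,-0.15,0.8,-9.6,-15.9,-12,-0.15,0.8,-13,-21.5,-12,-0.15,0.8,-16.4,-27,-12,-0.15,0.8,-20,-32.8,-12,-0.15,0.8]'

```text
t: 26.95
tcp_pos: [0.5698, 0.0153, 0.1326]
ee_rot: [0.02, 3.141, 0.002]
contact_force: [1.6, 0.3, -2.0]
grip_width: 0.0112
gripper_force: 59.3
```

Emit:
drive_tool --targets '[0,0,3,0,0.8,0,0,5,0,0.8,0,0,5,0,0.8,0,0,5,0,0.8]'

```text
t: 27.45
tcp_pos: [0.5698, 0.0178, 0.0833]
ee_rot: [0.018, 3.14, 0.0]
contact_force: [0.3, -0.9, -1.7]
grip_width: 0.0108
gripper_force: 59.4
```

```bash
python3 chk.py 3; python3 -c "
from h import *
go([.577,.0045,.058],np.pi+YAW)"
```

```text
27.45 [0.5698 0.0178 0.0833] -0.011595759614479562 [ 0.3 -0.9 -1.7]
tool: end x 69.9 -> centre x -0.1, y at centre 0.02, slope -0.0009, z 10.7
screw ((525.2897338867188, 6.576631546020508), 7.674736976623535) model [0.525  0.0048 0.0277]
go [0.577  0.0045 0.058 ] -> [-0.71 -1.33  2.55] turn 0.001
```

Emit:
drive_tool --targets '[-0.66,-1.29,1,0,0.8,-0.66,-1.29,2.3,0,0.8,-0.66,-1.29,2.3,0,0.8,-0.66,-1.29,2.3,0,0.8]'

```text
t: 28.0
tcp_pos: [0.5759, 0.004, 0.0591]
ee_rot: [-0.021, -3.141, 0.0]
contact_force: [-0.2, 0.5, -1.0]
grip_width: 0.0113
gripper_force: 59.5
```

```bash
python3 chk.py 3; python3 -c "
from h import *
go([.5763,.005,.033],np.pi+YAW)"
```

```text
28.0 [0.5759 0.004  0.0591] -0.013082058924285267 [-0.2  0.5 -1. ]
tool: end x 69.9 -> centre x -0.1, y at centre 0.01, slope -0.0001, z 10.6
screw ((525.4380493164062, 5.8570556640625), 7.891825199127197) model [0.525  0.0048 0.0277]
go [0.5763 0.005  0.033 ] -> [-0.03  0.09  2.64] turn -0.001
```

Emit:
drive_tool --targets '[-0.05,0.12,0.8,0,0.8,-0.05,0.12,1.5,0,0.8,-0.05,0.12,2.1,0,0.8,-0.05,0.12,2.5,0,0.8,-0.05,0.12,2.65,0,0.8,-0.05,0.12,2.65,0,0.8]'

```text
t: 28.8
tcp_pos: [0.5765, 0.0052, 0.0329]
ee_rot: [0.021, 3.141, 0.0]
contact_force: [-0.5, -1.0, -0.1]
grip_width: 0.011
gripper_force: 59.7
```

Emit:
drive_tool --targets '[0.3,0,-0.04,0,0.8,0.7,0,-0.06,0,0.8,1.1,0,-0.06,0,0.8,1.5,0,-0.06,0,0.8,1.9,0,-0.06,0,0.8,2.2,0,-0.06,0,0.8,2.35,0,-0.06,0,0.8,2.35,0,-0.06,0,0.8]'

```text
t: 29.8
tcp_pos: [0.5536, 0.0056, 0.0334]
ee_rot: [0.021, 3.139, 0.001]
contact_force: [4.9, -0.7, -3.1]
grip_width: 0.011
gripper_force: 59.0
```

All three hooks are seated. I'll release, rise, and turn 90° to look at the dot and punch before pinching the ledge.

Emit:
drive_tool --targets '[2.25,0,-0.06,0,4,2.25,0,-0.06,0,4,2.25,0,-5,0,4,2.25,0,-10,0,4,0,0,-12,-0.4,4,-2.4,0,-12,-0.8,4,-2.4,0,-12,-1.2,4,-2.4,0,-12,-1.57,4]'

```text
t: 30.8
tcp_pos: [0.5773, 0.0051, 0.1531]
ee_rot: [1.14, -2.927, 0.0]
contact_force: [-0.0, 0.8, -0.7]
grip_width: 0.0402
gripper_force: 0.0
```

```bash
python3 - <<'E'
from h import *
go([.60,0,.155],-np.pi/2+YAW)
E
```

```text
go [0.6   0.    0.155] -> [-1.33 -1.91 -0.2 ] turn -0.816
```

Emit:
drive_tool --targets '[-1.3,-1.9,0,-0.18,4,-1.3,-1.9,0,-0.36,4,-1.3,-1.9,0,-0.54,4,-1.3,-1.9,0,-0.72,4,-1.3,-1.9,0,-0.82,4,-1.3,-1.9,0,-0.82,4,-1.3,-1.9,0,-0.82,4]'

```text
t: 31.68
tcp_pos: [0.5993, -0.0002, 0.1531]
ee_rot: [2.204, -2.239, -0.0]
contact_force: [-0.1, 0.3, -1.1]
grip_width: 0.0401
gripper_force: 0.0
```

```bash
python3 - <<'E'
from h import *
st=observe(); im,d=read_camera('wrist');T=cam2world('wrist',st); C=cloud('wrist',d,T); z=C[...,2]
print(st['tcp_pos'],phi(st)); cv2.imwrite('pics/m1.png',im); np.savez('m1.npz',im=im,d=d,T=T)
for c in('wrist','top'):
    if c=='top': read_camera('top'); T=cam2world('top')
    for t in('mark','punch_tip','hook_a_lug','hook_a_tip'):
        print(c,t,[(w(T,r['position']).round(4),round(r['conf'],2),proj(c,T,w(T,r['position'])).round()) for r in pinpoint(c,t)][:3])
E
```

```text
[ 5.99349953e-01 -1.52556822e-04  1.53131534e-01] -1.586813915067253
wrist mark [(array([ 0.6813, -0.0838,  0.017 ]), 0.57, array([204., 119.]))]
wrist punch_tip [(array([ 0.6826, -0.0324,  0.0203]), 0.91, array([208., 188.]))]
wrist hook_a_lug [(array([ 0.5521, -0.0826,  0.0422]), 0.61, array([383., 116.]))]
wrist hook_a_tip [(array([ 0.5771, -0.0784,  0.0587]), 0.64, array([348., 122.])), (array([ 0.5665, -0.0761,  0.0173]), 0.21, array([357., 127.]))]
top mark [(array([ 0.6759, -0.0856,  0.0175]), 0.55, array([348., 200.])), (array([ 0.58  , -0.1673,  0.0607]), 0.5, array([386., 241.])), (array([ 0.5776, -0.0765,  0.0591]), 0.37, array([345., 241.]))]
top punch_tip [(array([ 0.4924, -0.3507,  0.0376]), 0.29, array([465., 282.]))]
top hook_a_lug [(array([ 0.5535, -0.0802,  0.0409]), 0.73, array([346., 252.]))]
top hook_a_tip [(array([ 0.5797, -0.08  ,  0.06  ]), 0.71, array([347., 240.]))]
```

View pics/m1.png

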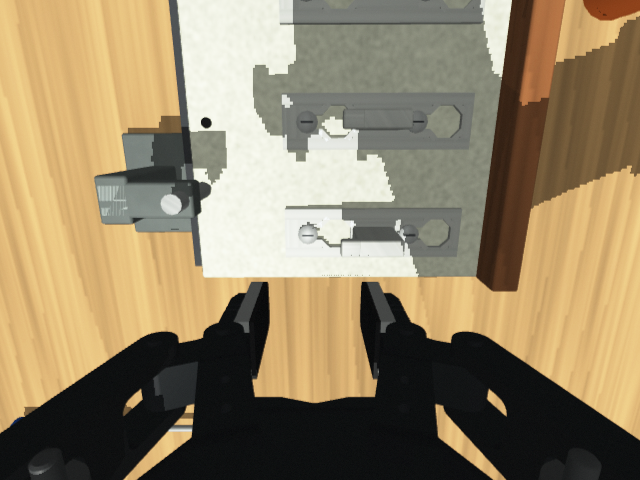

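Hooks are home: the screws at (307,120) and (415,120) sit at the slot ends. The dot is at (206,122), the punch's top at (171,204) and its tip near (206,189). Cross-checking the punch axis with depth.

```bash
python3 - <<'E'
from h import *
b=np.load('m1.npz'); im,d,T=b['im'],b['d'],b['T']; C=cloud('wrist',d,T); z=C[...,2]
g=cv2.cvtColor(im,cv2.COLOR_BGR2GRAY)
k=np.zeros(g.shape,bool);k[112:132,196:217]=1;k&=g<70
v,u=np.nonzero(k); print('dot px',u.mean(),v.mean(),len(u)); 
r=T[:3,:3]@np.linalg.inv(K('wrist'))@[u.mean(),v.mean(),1]; print('dot',(T[:3,3]+r*(.018-T[2,3])/r[2]).round(4))
k=np.zeros(g.shape,bool);k[190:220,155:190]=1;k&=(z>.0925)&(z<.11); print('cap',cv2.minEnclosingCircle((C[k][:,:2]*1000).astype(np.float32)),k.sum(),z[k].max())
for vv in range(180,202,3):
    print(vv,[(round(C[vv,uu,0]*1000),round(C[vv,uu,1]*1000),round(z[vv,uu]*1000)) for uu in range(190,218,4)])
q=(d>0)&(z>.043)&(z<.056)&(C[...,0]>.43)&(C[...,0]<.48); print('ledge',cv2.minAreaRect((C[q][:,:2]*1000).astype(np.float32)))
cv2.imwrite('pics/m1c.png',cv2.resize(im[100:240,90:240],None,fx=4,fy=4,interpolation=cv2.INTER_CUBIC))
E
```

```text
dot px 205.6103896103896 122.20779220779221 77
dot [ 0.68   -0.0813  0.018 ]
cap ((680.1748046875, -34.05607223510742), 6.26408052444458) 433 0.1010376796423362
180 [(676, -45, 75), (674, -45, 74), (690, -38, 18), (687, -38, 18), (684, -38, 18), (681, -38, 18), (678, -38, 19)]
183 [(673, -44, 85), (672, -44, 80), (672, -43, 73), (678, -40, 48), (677, -39, 41), (681, -36, 19), (678, -36, 19)]
186 [(673, -42, 86), (672, -42, 81), (672, -41, 73), (677, -38, 53), (676, -37, 47), (676, -36, 35), (678, -34, 19)]
189 [(673, -41, 86), (672, -40, 81), (672, -39, 76), (675, -37, 57), (675, -36, 51), (675, -34, 41), (679, -31, 17)]
192 [(674, -39, 85), (673, -38, 81), (672, -37, 76), (674, -35, 60), (674, -34, 52), (675, -32, 41), (678, -29, 18)]
195 [(673, -37, 87), (673, -36, 82), (672, -35, 75), (674, -33, 61), (675, -32, 52), (682, -27, 18), (679, -26, 18)]
198 [(674, -35, 86), (673, -35, 83), (672, -34, 75), (676, -31, 58), (685, -24, 18), (682, -24, 18), (679, -24, 17)]
201 [(674, -34, 87), (672, -33, 85), (672, -32, 76), (689, -22, 18), (686, -22, 18), (682, -22, 19), (599, -69, 296)]
ledge ((454.4696350097656, -51.53392791748047), (196.01947021484375, 21.62834930419922), 89.38996124267578)
```

View pics/m1c.png

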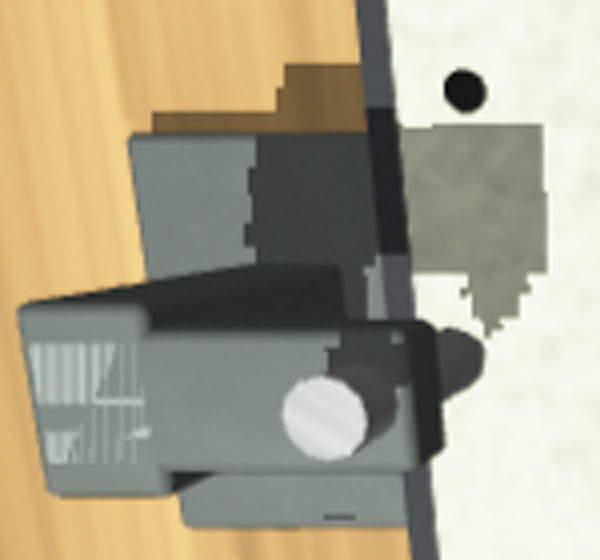

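The punch axis is at (0.6802,-0.0341) and the dot at (0.6800,-0.0813), so the slide is 47 mm to +y. I'll go above the ledge, in the gap between hooks at y≈-0.037.

Emit:
drive_tool --targets '[1.5,5,0,0,4.5,3,10,0,0,4.5,3.9,14.5,2,0,4.5,3.9,14.5,5,0,4.5,3.9,14.5,5,0,4.5,3.9,14.5,5,0,4.5]'

```text
t: 32.92
tcp_pos: [0.4544, -0.0372, 0.1043]
ee_rot: [-2.206, 2.237, -0.002]
contact_force: [0.6, -0.2, 0.9]
grip_width: 0.0446
gripper_force: 0.0
```

```bash
python3 - <<'E'
from h import *
st=observe(); im,d=read_camera('wrist');T=cam2world('wrist',st); C=cloud('wrist',d,T); z=C[...,2]
print(st['tcp_pos'],phi(st)); cv2.imwrite('m2.png',im)
q=(d>0)&(z>.044)&(z<.056)&(C[...,0]>.43)&(C[...,0]<.475)&(C[...,1]<-.04); q[330:]=0;P=C[q]; print('ledge',cv2.minAreaRect((P[:,:2]*1000).astype(np.float32)),len(P))
for y0 in(-.12,-.1,-.08,-.06,-.05):
    s=P[abs(P[:,1]-y0)<.003]
    if len(s): print(y0,s[:,0].min(),s[:,0].max())
E
```

```text
[ 0.45440439 -0.03715881  0.10434094] -1.5847638276417
ledge ((453.2761535644531, -105.88306427001953), (131.95364379882812, 20.111562728881836), 89.29422760009766) 9317
-0.12 0.4431561455441343 0.4631395604895605
-0.1 0.4437365488886238 0.463093153757231
-0.08 0.44367908440958964 0.46367764210363804
-0.06 0.4442797966669936 0.46358080744482466
-0.05 0.44425799811696476 0.46381244452484194
```

Emit:
drive_tool --targets '[0,0,4,0,4.5,0,0,7,0,4.5,0,0,7.8,0,4.5,0,0,7.8,0,4.5,0,0,7.8,0,1.5,0,0,7.8,0,1.5,0,0,7.8,0,1.5,0,0,7.8,0,1.5]'

```text
t: 33.98
tcp_pos: [0.454, -0.037, 0.0269]
ee_rot: [-2.205, 2.236, -0.001]
contact_force: [-5.7, 1.0, 6.6]
grip_width: 0.0189
gripper_force: 61.2
```

Emit:
drive_tool --targets '[-0.6,0,0,0,1.5,-1.4,0,0,0,1.5,-2.2,0,0,0,1.5,-3.0,0,0,0,1.5,-3.8,0,0,0,1.5,-4.4,0,0,0,1.5,-4.7,0,0,0,1.5,-4.72,0,0,0,1.5]'

```text
t: 34.98
tcp_pos: [0.4546, 0.0096, 0.0269]
ee_rot: [2.206, -2.237, 0.002]
contact_force: [-4.2, -3.7, 6.1]
grip_width: 0.0188
gripper_force: 61.1
```

```bash
python3 - <<'E'
from h import *
st=observe(); print(st['tcp_pos'],st['contact_force'],st['grip_width'])
im,d=read_camera('wrist');T=cam2world('wrist',st); C=cloud('wrist',d,T); cv2.imwrite('m3.png',im); np.savez('m3.npz',im=im,d=d,T=T)
g=cv2.cvtColor(im,cv2.COLOR_BGR2GRAY); print('expected dot px',proj('wrist',T,[.6806,-.0341,.018]))
for t in('mark',): print(t,[(w(T,r['position']).round(4),round(r['conf'],2),proj('wrist',T,w(T,r['position'])).round()) for r in pinpoint('wrist',t)][:3])
E
```

```text
[0.45461106 0.00960192 0.0268695 ] [-4.18607394 -3.65380536  6.09898673] 0.018755430785930758
expected dot px [-204.29362988  204.81503105]
mark []
```

Emit:
drive_tool --targets '[-4.72,0,0,0,4.5,-4.72,0,0,0,4.5,-4.72,0,-5,0,4.5,-4.72,0,-10,0,4.5,-4.72,-5,-12.8,0,4.5,-4.72,-10,-12.8,0,4.5,-4,-14.5,-12.8,0,4.5,-3.7,-14.5,-12.8,0,4.5]'

```text
t: 36.08
tcp_pos: [0.6013, 0.0439, 0.1507]
ee_rot: [2.201, -2.236, -0.003]
contact_force: [-0.7, -0.3, 0.2]
grip_width: 0.0448
gripper_force: 0.0
```

Emit:
drive_tool --targets '[2,0,0,0,4.5,2,0,0,0,4.5,2,0,0,0,4.5]'

```text
t: 36.45
tcp_pos: [0.5993, 0.0248, 0.1542]
ee_rot: [-2.204, 2.236, -0.001]
contact_force: [-0.3, -0.7, -0.9]
grip_width: 0.045
gripper_force: 0.0
```

```bash
python3 - <<'E'
from h import *
st=observe(); im,d=read_camera('wrist');T=cam2world('wrist',st); C=cloud('wrist',d,T); z=C[...,2]; cv2.imwrite('pics/m4.png',im)
print(st['t'],st['tcp_pos'],phi(st),st['joint_velocities'].round(3))
b=np.load('m1.npz'); C0=cloud('wrist',b['d'],b['T'])
def lugs(C,y0):
    for y in y0:
        k=(C[...,2]>.056)&(C[...,2]<.071)&(abs(C[...,0]-.558)<.04)&(abs(C[...,1]-y)<.02); 
        if k.sum()>50: print(y,cv2.minAreaRect((C[k][:,:2]*1000).astype(np.float32))[:2],k.sum(),C[...,2][k].max())
lugs(C0,(-.165,-.08,.005)); lugs(C,(-.118,-.033,.052))
k=(z>.0925)&(z<.11)&(abs(C[...,0]-.68)<.012)&(abs(C[...,1]+.034)<.012); print('cap',cv2.minEnclosingCircle((C[k][:,:2]*1000).astype(np.float32)),k.sum())
u,v=proj('wrist',T,[.6802,-.0341,.018]).astype(int); print(u,v)
cr=im[max(0,v-50):v+50,max(0,u-65):u+65]; cv2.imwrite('pics/m4c.png',cv2.resize(cr,None,fx=5,fy=5,interpolation=cv2.INTER_CUBIC))
E
```

```text
36.45 [0.59927077 0.02483469 0.15417296] -1.5849997706442767 [ 0.01   0.007  0.001 -0.001  0.002 -0.002]
-0.08 ((558.492431640625, -79.60126495361328), (11.810708999633789, 44.43856430053711)) 1406 0.06609913172873075
0.005 ((559.4935913085938, 5.177452087402344), (11.912355422973633, 44.23273468017578)) 1179 0.06657378221394
-0.118 ((558.15673828125, -115.6043472290039), (9.28762435913086, 44.14242172241211)) 1544 0.06670609249520285
-0.033 ((559.27587890625, -32.71525955200195), (12.005861282348633, 44.02738571166992)) 1331 0.06604263936810326
0.052 ((560.3323974609375, 52.12472152709961), (12.128486633300781, 43.99454116821289)) 1095 0.06614678669351678
cap ((680.0862426757812, -33.6662483215332), 6.449315071105957) 460
208 152
```

View pics/m4c.png

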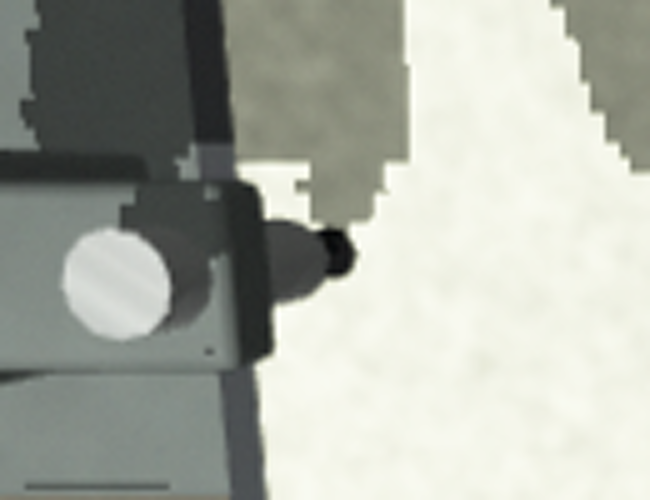

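The dot sits under the tip in the crop at about (335,250). The lugs moved 46.9 mm, which puts the dot at y≈-0.0344 against the tip's -0.034. All three hooks are home and flat. Handing in.

```bash
python3 -c "
from cell import *
print(close_job())"
```

```text
the job is handed in; nothing more can be done
None
```

I handed the job in: both tins stand upright in the tray, all three hooks are slid home on their screws, and the black dot measures within about 1 mm of the punch tip. The hand-in call gave no verdict.

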